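# Tap a copper bar home against the hidden stop

### The arm

A 6-joint arm with a two-finger parallel gripper is mounted at the origin on the work surface. World frame = base frame: x ahead of the robot, y to its left, z up, the work surface at z = 0. Lengths are in m, angles in rad, forces in N, time in s.
With the tool pointing down it reaches from about 0.325 to 0.9 m from the base axis. Payload 3.5 kg.
Tool frame: the origin (TCP) lies between the finger pads; the fingertips stand 17 mm ahead of it and the grasp point (between the pads) lies 2 mm behind it (arm.nose_length is the z of the fingertips in the tool frame, in m); z points along the fingers, y is the line along which they close (so a half turn about z gives the same grasp; the last joint's range is limited). The gripper opens to 85 mm and grips with 20 to 120 N. Pads are 22 mm wide; open, the fingers measure 114 mm over their backs; the gripper's body (76 mm by 85 mm) begins 54 mm behind the grasp point. The pads swing forward as they close: fully open they stand 13 mm farther back than shut.
Start: joints at [-1.284, 0.276, -0.026, 1.268, 0, 1.467], TCP at [0.237, -0.578, 0.248] pointing down, gripper open.
Joint ranges: [-3.12, 3.12], [-0.85, 1.88], [-1.08, 1.24], [-1.95, 2.15], [-1.57, 1.53], [-3.14, 3.14]. Speed limits (rad/s): [2.57, 2.57, 3.14, 3.14, 3.14, 3.14].

### API

Orientations are given as a unit quaternion [w, x, y, z].
In Python, from plant import arm gives the robot as it stands. The module is installed in compiled form; this text tells all that it offers.
- The arm moves only by the tool servo_tool, never from a script. Its argument "plan" is a list of rows, each an object of numbers: "dx", "dy", "dz": the shift along the tool's x, y, z in m; "ax", "ay", "az": the turn, a rotation vector about the tool's x, y, z in rad. A call has 1 to 12 rows; each row is the pose to reach, as a shift and turn from the pose commanded when the call began, along the tool's axes at that moment; what a row does not reach only later rows make up. A row lasts 1/12 s, in which the tool goes at most 41.7 mm and 7.16 degrees, less where a joint would pass 70% of its speed; a pose out of reach is approached as far as the arm can. A call with a gripper value outside its range is refused whole. "jaw" is the opening, from 0 (shut) to 1 (fully open), set as the call begins (left out, the last holds). The fingers move at their own pace and stop on an object; the grip force is fixed at half the most. Time passes only in rows, so rows that repeat a pose let the fingers close. It gives the time, the measured TCP pose, the force, the opening and the grip force at its end, in the units of the state.
- arm.get_obs(): the state, without advancing time (a new reading comes with each control period).
- arm.camera(name): name is "scene" or "top" or "wrist"; returns a dict with "image" (384x512x3 uint8, red, green, blue), "z_map" (384x512 float32, m along the optical axis (not along the pixel's ray), 0 where there is no reading), "camera_matrix" (3x3 intrinsics, pixels), "extrinsics" (4x4, takes a point from camera to world coordinates). Camera axes: x right, y up, looking along -z (the intrinsics and any distortion apply to the point x, -y, -z); pixel columns grow to the right and rows downward; lengths in m; the calibration is good to about 2 mm. A picture is of the moment at which its call begins.
- arm.finish_job(): hands the job in; it is judged then, once.
Trained networks look in a picture, given as the dict that the camera call returned (one of the last four; its "shot" number tells which), for a name from the list of things; names that differ only in an ending like _2 or _b are one class to them, and where a whole thing is asked for, a point or a joint stands for the part that bears it (a point fixed in the world has none). Each returns a list of dicts, best first, with "score" (0 to 1); they miss things now and then, are a little off and sometimes report something else, mostly with a low value. They report only what shows in the picture. A call takes as long as a camera call.
- arm.look_for(picture, name): "extent" ([left, top, right, bottom] in pixels, round what is visible of it).
- arm.pinpoint(picture, name): "pixel" ([row, column] in pixels: a listed point, or the origin of a listed thing).
The state is a dict: "t": time; "joint_pos": joint angles; "joint_vel": joint speeds; "effort": joint torques, N m; "position": TCP position; "orientation": TCP orientation; "wrist_force": force on the tool from outside, world axes, zero at the start; "wrist_torque": the same for the moment, N m; "gripper_width": opening from 0.0 (shut) to 1.0 (fully open); "grasp_force": force on a finger pad.
Only numpy, scipy, OpenCV 4.12 (cv2) and the standard library are available. Lean on these libraries where they do the work, as an engineer would, in place of code of your own. Each camera call takes 0.05 s, during which the arm holds its last target. There are 200 camera calls.

### The job

Pick the wooden push stick out of its cradle and, with its end, nudge the copper bar along the guide in small gentle taps until it is fully home against the stop you cannot see under the steel hood: past the light spring pin and firmly up to the solid shoulder, never driving it onto the stop with more than 20 N. Leave the bar there and lay the stick back in the notches of its cradle. The bar has been cleaned, so touch it with the stick only, never with the gripper, and leave everything else on the bench where it is.

Things in the scene. Friction and masses are not known exactly. Their poses are not given: they have to be found in the camera images.
- stick: wooden push stick with brass-shod ends, a straight square rod 150 long, 16 x 16 mm, about 80 g. Origin at its centre, x along its length; both ends are alike flat faces. It starts lying level in its cradle, its centre 34 mm above the bench.
- cradle: fixed dark wooden cradle of the stick, 120 x 50 mm. Origin on the bench under its centre, x along the stick that lies in it. Base 8 mm thick; two uprights 10 mm thick at x = -45 and +45 mm, 40 mm high, 50 mm wide, each with a notch 24 mm wide, its floor 26 mm above the bench, so the stick lies with its centre 34 mm up. Grip the stick from above between the uprights.
- bar: copper bar 75 long (x), 32 wide (y), 32 mm high, about 0.65 kg. Origin at the centre of its underside, x along the guide. It lies loose on the guide's floor plate, its front end already between the rails, its rear end face (x = -37.5 mm) towards the open mouth. Sliding it takes about 2.5 to 5.5 N.
- guide: fixed guide: aluminium floor plate 8 mm thick, 56 mm wide, from x = -60 to 170 mm, with two steel rails on it from x = 0 to 170 mm, 36 mm apart inside, 53 mm over the outsides, tops 20 mm above the bench. Origin on the bench at the centre of the rails' mouth, +x is the way the bar is to be pushed, y across, z up.
- hood: fixed steel hood over the far part of the guide, 110 long (x), 68 wide (y; 104 with its feet), 62 mm high, carrying the unseen stop inside. Origin on the bench under its centre, 115 mm along the guide's +x from the guide's origin, same axes. With the bar home its rear end stays 15 mm or more outside the hood. The stop must not be pressed with more than 20 N.
- hood_edge (a point): middle of the hood's front top edge, 62 mm up. The stop's rigid shoulder, square to the guide, is clamped out of sight somewhere 25 to 60 mm beyond this edge (it differs each time), so the bar has 25 to 90 mm to go. A spring pin stands 5 mm out of the shoulder (300 N/m, at most 1.5 N, too weak to push the bar back); once it is pressed in the bar meets the shoulder.
- firebrick: loose pale firebrick 115 x 230 x 64 mm beyond the guide, to be left alone; origin under its centre
- sheet: copper sheet 50 x 120 x 4 mm lying on the firebrick, to be left alone; origin under its centre
- bowls: stack of three white bowls, 124 mm wide, 44 mm high, to be left alone; origin under its centre
- brush_jar: clear jar of brushes, 76 mm wide, about 210 mm high with brushes, to be left alone; origin under its centre
- tool_jar: clear jar of hand tools, 76 mm wide, about 210 mm high with tools, to be left alone; origin under its centre
- bench_block: loose square steel bench block 60 x 60 x 20 mm, to be left alone; origin under its centre
- pliers: pliers with black grips lying on the bench, 145 mm long, to be left alone; origin on the bench near the middle

How it is judged:
By the outcome, as a careful person would: the job done as asked, in the order asked, and still so for the second after the job is handed in, with the robot touching nothing.
It also fails if it takes over 67 s, if anything falls off the work surface, if the arm or the gripper's body presses on something with over 40 N, if the wrist force passes 120 N, or if a joint passes its speed limit or range.

## Working session

There is one attempt and no reset: what is moved stays moved. The work goes in short steps, Python scripts to look and compute and a tool call to move; the robot and the scene stay as the last step left them, time stands still between calls to the robot, and variables do not carry over. Pictures are saved under pics/ and viewed, at most 12 in all, crops included, and the job is handed in when it is done.

Besides the shell and the picture viewer there is one more tool, called after "Request:" as a command line: name --argument value ..., lists and objects as JSON in quotes. servo_tool: Moves the arm, as the interface text tells. Its arguments: {"type":"object","properties":{"plan":{"type":"array","items":{"type":"object","properties":{"dx":{"type":"number"},"dy":{"type":"number"},"dz":{"type":"number"},"ax":{"type":"number"},"ay":{"type":"number"},"az":{"type":"number"}}}},"jaw":{"type":"number"}},"required":["plan"]}

```bash
mkdir -p pics; cat > h.py <<'E'
import numpy as np, cv2
from plant import arm
def world(c,px):  # px: N x (row,col) 
    px=np.atleast_2d(np.array(px,float)); K=c["camera_matrix"];E=c["extrinsics"]
    r=px[:,0].round().astype(int);q=px[:,1].round().astype(int)
    z=c["z_map"][np.clip(r,0,383),np.clip(q,0,511)]
    return ray(c,px,z)
def ray(c,px,z):
    px=np.atleast_2d(np.array(px,float)); K=c["camera_matrix"];E=c["extrinsics"]
    x=(px[:,1]-K[0,2])/K[0,0]*z;y=(px[:,0]-K[1,2])/K[1,1]*z
    P=np.stack([x,-y,-z+0*x,np.ones_like(x)],1)
    return (P@E.T)[:,:3]
def cloud(c):
    r,q=np.nonzero(c["z_map"]>0); px=np.stack([r,q],1)
    return px,world(c,px)
def on_plane(c,px,h):
    a=ray(c,px,1.0); o=c["extrinsics"][:3,3]; d=a-o
    return o+d*((h-o[2])/d[:,2])[:,None]
E
python3 - <<'E'
from h import *
import pickle
o=arm.get_obs();print({k:np.round(v,3) for k,v in o.items()})
C={}
for n in ["top","scene"]:
    c=arm.camera(n);C[n]=c
    cv2.imwrite(f"pics/{n}0.png",c["image"][:,:,::-1])
    print(n,c["camera_matrix"].round(1).tolist(),c["extrinsics"].round(3).tolist(),[k for k in c])
    for t in ["stick","cradle","bar","guide","hood","hood_edge","bowls","brush_jar","tool_jar","bench_block","pliers","firebrick"]:
        p=arm.pinpoint(c,t)[:2];l=arm.look_for(c,t)[:1]
        print(t,[(np.round(a["pixel"],1).tolist(),round(a["score"],2),world(c,a["pixel"])[0].round(3).tolist()) for a in p],[np.round(a["extent"]).tolist() for a in l])
pickle.dump(C,open("c0.pkl","wb"))
E
```

```text
{'t': np.float64(0.0), 'joint_pos': array([-1.284,  0.277, -0.028,  1.268, -0.   ,  1.467]), 'joint_vel': array([-0.   , -0.001, -0.   , -0.   , -0.001, -0.001]), 'effort': array([ 0.0000e+00, -4.4550e+01,  2.9521e+01,  1.6000e-02, -0.0000e+00,
        0.0000e+00]), 'position': array([ 0.237, -0.577,  0.247]), 'orientation': array([-0.001,  0.981,  0.194, -0.   ]), 'wrist_force': array([-0.036,  1.221,  0.131]), 'wrist_torque': array([-0.034,  0.073,  0.023]), 'grasp_force': np.float64(0.0), 'gripper_width': np.float64(0.999)}
top [[461.9, 0.0, 260.8], [0.0, 461.9, 188.5], [0.0, 0.0, 1.0]] [[-0.008, 0.988, -0.153, 0.413], [-1.0, -0.006, 0.015, 0.042], [0.014, 0.153, 0.988, 1.427], [0.0, 0.0, 0.0, 1.0]] ['image', 'z_map', 'camera_matrix', 'extrinsics', 'shot']
stick [] [[377.0, 198.0, 385.0, 249.0]]
cradle [([225.1, 381.7], 0.87, [0.513, -0.343, 0.04])] [[370.0, 204.0, 393.0, 244.0]]
bar [([210.3, 255.0], 0.56, [0.56, 0.039, 0.039])] [[244.0, 205.0, 263.0, 217.0]]
guide [([210.4, 254.0], 0.92, [0.56, 0.042, 0.042])] [[233.0, 198.0, 277.0, 225.0]]
hood [([217.9, 216.8], 0.67, [0.536, 0
[... 1543 characters left out ...]
7.0, 287.0, 200.0]]
hood_edge [([204.1, 247.8], 0.69, [0.578, 0.023, 0.023]), ([178.1, 256.2], 0.68, [0.52, 0.121, 0.031])] [[248.0, 160.0, 286.0, 196.0]]
bowls [([318.4, 163.1], 0.77, [0.697, -0.378, 0.022])] []
brush_jar [([148.9, 278.1], 0.93, [0.45, 0.31, 0.011])] [[270.0, 93.0, 295.0, 150.0]]
tool_jar [([154.1, 330.9], 0.65, [0.625, 0.389, 0.031])] [[320.0, 106.0, 352.0, 160.0]]
bench_block [([173.2, 243.7], 0.56, [0.464, 0.119, 0.021])] [[230.0, 161.0, 253.0, 177.0]]
pliers [([299.8, 234.1], 0.86, [0.779, -0.229, 0.013]), ([318.3, 164.3], 0.44, [0.7, -0.376, 0.024])] [[204.0, 282.0, 261.0, 310.0]]
firebrick [([256.1, 292.8], 0.72, [0.825, -0.065, 0.069])] [[251.0, 208.0, 338.0, 298.0]]
```

```bash
python3 - <<'E'
from h import *
import pickle
C=pickle.load(open("c0.pkl","rb"))
a=cv2.resize(C["top"]["image"][100:292,90:420,::-1],None,fx=2.4,fy=2.4,interpolation=cv2.INTER_CUBIC)
cv2.imwrite("pics/top0z.png",a)
px,P=cloud(C["top"])
print(np.median(P[(P[:,2]<.006)],0))
# guide region: fit rectangles at heights
def rect(m):
    Q=P[m][:,:2].astype(np.float32); r=cv2.minAreaRect(Q); return np.round(r[0],4),np.round(r[1],4),round(r[2],1),len(Q)
reg=(abs(P[:,0]-.55)<.09)&(abs(P[:,1]-.08)<.17)
for lo,hi in [(.055,.07),(.034,.05)]:
    print(lo,rect(reg&(P[:,2]>lo)&(P[:,2]<hi)))
reg=(abs(P[:,0]-.52)<.1)&(abs(P[:,1]+.343)<.05)
print("stick",rect(reg&(P[:,2]>.035)&(P[:,2]<.06)))
E
```

```text
[ 0.65668218  0.0429186  -0.00126149]
0.055 (array([0.5457, 0.1514]), array([0.0687, 0.1099]), 7.8, 848)
0.034 (array([0.538 , 0.1065]), array([0.0437, 0.1993]), 19.7, 275)
stick (array([ 0.5181, -0.342 ]), array([0.1488, 0.0516]), 3.4, 356)
```

View pics/top0z.png

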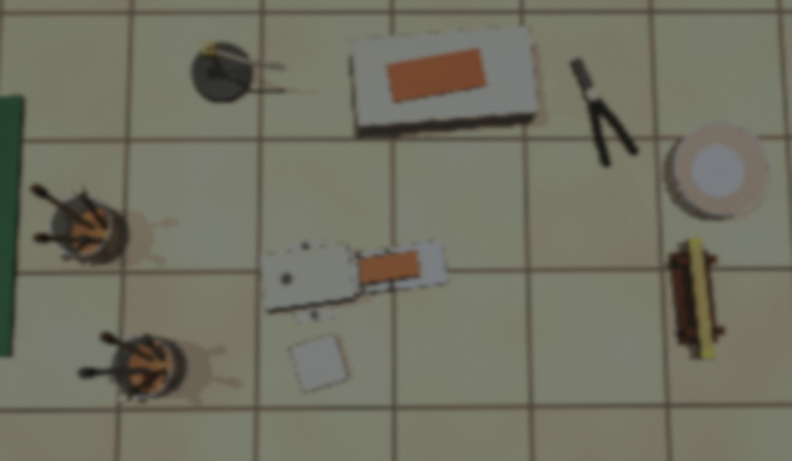

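View pics/scene0.png

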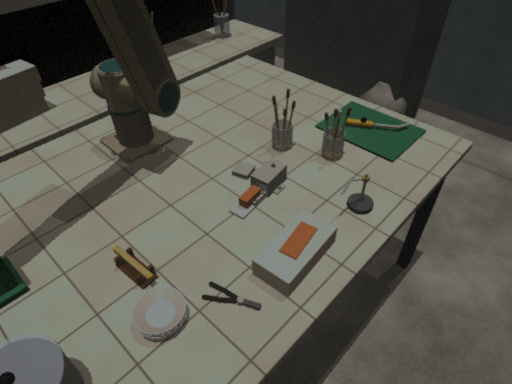

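The top view (2.4x crop) shows the hood at about (310,278) with the bar (390,267) sticking out to the right along world −y. The cradle and stick are at (697,300), roughly along world x, with the bowls 130 px above them. The scene view agrees. I'm moving over the stick for a close look.

Request:
servo_tool --plan '[{"dx":0.02,"dy":-0.006,"az":0.03},{"dx":0.058,"dy":-0.018,"az":0.07},{"dx":0.096,"dy":-0.03,"az":0.12},{"dx":0.134,"dy":-0.042,"az":0.17},{"dx":0.172,"dy":-0.054,"az":0.22},{"dx":0.21,"dy":-0.066,"az":0.26},{"dx":0.248,"dy":-0.078,"az":0.26},{"dx":0.286,"dy":-0.09,"az":0.26},{"dx":0.318,"dy":-0.1,"az":0.26},{"dx":0.338,"dy":-0.107,"az":0.26},{"dx":0.349,"dy":-0.11,"az":0.26},{"dx":0.349,"dy":-0.11,"az":0.26}]' --jaw 0.6

```text
schema error: expected keys dx, dy, dz, ax, ay, az
```

```bash
cat >> h.py <<'E'
def rect(P,m):
    Q=P[m][:,:2].astype(np.float32); r=cv2.minAreaRect(Q); return np.round(r[0],4),np.round(r[1],4),round(r[2],2),len(Q)
def pose():
    from scipy.spatial.transform import Rotation as R
    o=arm.get_obs(); w,x,y,z=o["orientation"]; M=R.from_quat([x,y,z,w]).as_matrix()
    print("t",round(float(o["t"]),2),"p",o["position"].round(4),"yaw",np.degrees(np.arctan2(M[1,0],M[0,0])).round(2),"z",M[:,2].round(3),"F",o["wrist_force"].round(2),"g",round(float(o["gripper_width"]),3),round(float(o["grasp_force"]),1),"j",o["joint_pos"].round(2))
    return o,M
E
python3 - <<'E'
from h import *
import pickle
o,M=pose()
c=arm.camera("wrist"); pickle.dump(c,open("w1.pkl","wb"))
cv2.imwrite("pics/w1.png",c["image"][:,:,::-1])
print(c["extrinsics"].round(3).tolist(),c["camera_matrix"].round(1).tolist())
px,P=cloud(c)
reg=(abs(P[:,0]-.52)<.12)&(abs(P[:,1]+.343)<.06)
for lo,hi in [(.0385,.048),(.03,.048),(.004,.012)]: print(lo,rect(P,reg&(P[:,2]>lo)&(P[:,2]<hi)))
hsv=cv2.cvtColor(c["image"],cv2.COLOR_RGB2HSV)[px[:,0],px[:,1]]
m=reg&(P[:,2]>.034)&(hsv[:,2]>110)
print("bright",rect(P,m),np.percentile(P[m,2],[5,50,95]))
for t in ["stick","cradle"]: print(t,[(np.round(a["pixel"],1),round(a["score"],2),on_plane(c,a["pixel"],h).round(4)) for a,h in [(q,.034 if t=="stick" else 0) for q in arm.pinpoint(c,t)[:2]]])
E
```

```text
t 2.5 p [ 0.2375 -0.5781  0.2483] yaw 22.33 z [ 0.  0. -1.] F [ 0.81 -0.3   0.39] g 1.0 0.0 j [-1.28  0.28 -0.03  1.27  0.    1.47]
[[0.381, 0.875, 0.3, 0.315], [-0.925, 0.36, 0.124, -0.545], [0.001, -0.325, 0.946, 0.374], [0.0, 0.0, 0.0, 1.0]] [[324.5, 0.0, 258.5], [0.0, 324.5, 187.5], [0.0, 0.0, 1.0]]
0.0385 (array([0., 0.]), array([0., 0.]), 0.0, 0)
0.03 (array([0., 0.]), array([0., 0.]), 0.0, 0)
0.004 (array([0., 0.]), array([0., 0.]), 0.0, 0)Traceback (most recent call last):
  File "<stdin>", line 12, in <module>
    return _quantile_unchecked(
        a, q, axis, out, overwrite_input, method, keepdims, weights)
    return _ureduce(a,
                    func=_quantile_ureduce_func,
    ...<5 lines>...
                    overwrite_input=overwrite_input,
                    method=method)
    r = func(a, **kwargs)
    result = _quantile(arr,
                       quantiles=q,
    ...<2 lines>...
                       out=out,
                       weights=wgt)
    slices_having_nans = np.isnan(arr[-1, ...])
                                  ~~~^^^^^^^^^
IndexError: index -1 is out of bounds for axis 0 with size 0
```

View pics/w1.png

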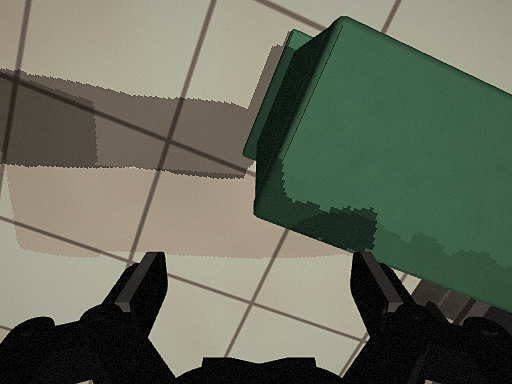

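The first call was refused because each row needs all six keys, so the arm has not moved. The wrist view shows a green box to the right (corner about (255,215)), so I'm checking its height before passing it.

```bash
python3 - <<'E'
from h import *
import pickle
c=pickle.load(open("w1.pkl","rb"));px,P=cloud(c)
m=(P[:,2]>.02)&(px[:,0]<250)
print(P[m].min(0),P[m].max(0)); print(world(c,[[215,255],[20,343],[100,400]]))
E
```

```text
[ 0.23261972 -0.71470007  0.02000112] [ 0.36936816 -0.55977772  0.21250782]
[[ 0.24721527 -0.57122027  0.20846927]
 [ 0.35214223 -0.5715507   0.20986727]
 [ 0.33130713 -0.61297676  0.21095743]]
```

Request:
servo_tool --plan '[{"dx":0,"dy":-0.006,"dz":-0.03,"ax":0,"ay":0,"az":0.0},{"dx":0.02,"dy":-0.018,"dz":-0.06,"ax":0,"ay":0,"az":0.0},{"dx":0.054,"dy":-0.032,"dz":-0.065,"ax":0,"ay":0,"az":0.06},{"dx":0.092,"dy":-0.046,"dz":-0.065,"ax":0,"ay":0,"az":0.12},{"dx":0.13,"dy":-0.058,"dz":-0.065,"ax":0,"ay":0,"az":0.18},{"dx":0.169,"dy":-0.069,"dz":-0.062,"ax":0,"ay":0,"az":0.24},{"dx":0.208,"dy":-0.08,"dz":-0.058,"ax":0,"ay":0,"az":0.26},{"dx":0.247,"dy":-0.09,"dz":-0.05,"ax":0,"ay":0,"az":0.26},{"dx":0.285,"dy":-0.1,"dz":-0.04,"ax":0,"ay":0,"az":0.26},{"dx":0.32,"dy":-0.106,"dz":-0.03,"ax":0,"ay":0,"az":0.26},{"dx":0.342,"dy":-0.11,"dz":-0.02,"ax":0,"ay":0,"az":0.26},{"dx":0.349,"dy":-0.11,"dz":-0.015,"ax":0,"ay":0,"az":0.26}]' --jaw 0.6

```text
t: 3.55
position: [0.5207, -0.3409, 0.2618]
orientation: [-0.001, 0.998, 0.067, -0.0]
wrist_force: [-0.8, -0.4, -0.2]
gripper_width: 0.6
grasp_force: 0.0
```

```bash
python3 - <<'E'
from h import *
import pickle
o,M=pose()
c=arm.camera("wrist"); pickle.dump(c,open("w2.pkl","wb"))
cv2.imwrite("pics/w2.png",c["image"][:,:,::-1])
px,P=cloud(c)
reg=(abs(P[:,0]-.52)<.12)&(abs(P[:,1]+.343)<.06)
for lo,hi in [(.0385,.048),(.03,.048),(.004,.012)]: print(lo,rect(P,reg&(P[:,2]>lo)&(P[:,2]<hi)))
hsv=cv2.cvtColor(c["image"],cv2.COLOR_RGB2HSV)[px[:,0],px[:,1]]
m=reg&(P[:,2]>.034)&(hsv[:,2]>110)
if m.any(): print("bright",rect(P,m),np.percentile(P[m,2],[5,50,95]))
for t in ["stick","cradle"]: print(t,[(np.round(a["pixel"],1),round(a["score"],2),on_plane(c,a["pixel"],h).round(4)) for a,h in [(q,.034 if t=="stick" else 0) for q in arm.pinpoint(c,t)[:2]]])
E
```

```text
t 3.55 p [ 0.5207 -0.3409  0.2618] yaw 7.67 z [-0.     0.002 -1.   ] F [-0.81 -0.43 -0.17] g 0.6 0.0 j [-0.68  0.27 -0.01  1.29  0.    2.32]
0.0385 (array([ 0.546 , -0.3452]), array([0.0756, 0.2057]), 77.28, 3037)
0.03 (array([ 0.5467, -0.3453]), array([0.0756, 0.207 ]), 77.28, 3583)
0.004 (array([ 0.521 , -0.3397]), array([0.12  , 0.0501]), 3.74, 2013)
bright (array([ 0.5422, -0.3587]), array([0.0716, 0.2027]), 84.64, 2386) [0.03586645 0.04159453 0.04370757]
stick [(array([156.3, 260.5]), 0.9, array([[ 0.5206, -0.342 ,  0.034 ]]))]
cradle [(array([150.6, 262.3]), 0.75, array([[ 0.5199, -0.3445,  0.    ]])), (array([158.4, 259.3]), 0.26, array([[ 0.5098, -0.3422,  0.    ]]))]
```

View pics/w2.png

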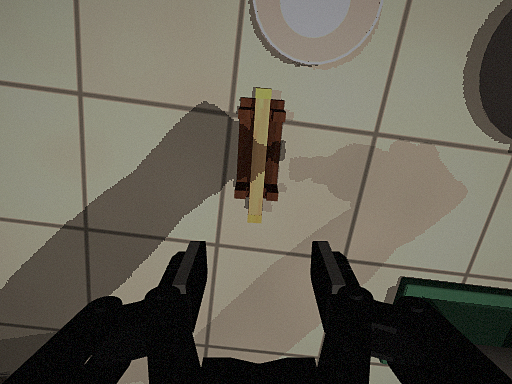

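The wrist view shows the stick (yellow, from (262,90) to (255,222)) lying level in the cradle, centred at about (260,155), with the bowls at (318,15). I'm fitting the stick by colour.

```bash
python3 - <<'E'
from h import *
import pickle
c=pickle.load(open("w2.pkl","rb"));px,P=cloud(c)
h=cv2.cvtColor(c["image"],cv2.COLOR_RGB2HSV)[px[:,0],px[:,1]]
m=(P[:,0]<.605)&(P[:,0]>.43)&(abs(P[:,1]+.343)<.04)&(P[:,2]>.036)&(h[:,0]>18)&(h[:,0]<38)&(h[:,1]>70)
print(rect(P,m),np.percentile(P[m,2],[5,50,95]))
Q=P[m]; 
mm=np.median(Q[:,2]); Q=Q[abs(Q[:,2]-.042)<.004]; print(cv2.fitLine(Q[:,:2].astype(np.float32),cv2.DIST_L2,0,.01,.01).ravel(),Q.mean(0),Q.min(0),Q.max(0))
k=(P[:,0]<.605)&(P[:,0]>.43)&(abs(P[:,1]+.343)<.04)&(P[:,2]>.035)&(h[:,1]>70)&~m
print("uprights",rect(P,k))
E
```

```text
(array([ 0.518 , -0.3403]), array([0.0771, 0.1427]), 69.1, 2239) [0.04070301 0.04234936 0.32576918]
[ 0.997821    0.06597956  0.52548313 -0.33967364] [ 0.52548316 -0.33967365  0.04170371] [ 0.44253582 -0.36507572  0.0382591 ] [ 0.59344658 -0.32722205  0.04395842]
uprights (array([ 0.5185, -0.3414]), array([0.08 , 0.126]), 77.58, 10638)
```

Request:
servo_tool --plan '[{"dx":-0.002,"dy":-0.001,"dz":0.02,"ax":0,"ay":0,"az":0.04},{"dx":-0.002,"dy":-0.001,"dz":0.055,"ax":0,"ay":0,"az":0.068},{"dx":-0.002,"dy":-0.001,"dz":0.092,"ax":0,"ay":0,"az":0.068},{"dx":-0.002,"dy":-0.001,"dz":0.129,"ax":0,"ay":0,"az":0.068},{"dx":-0.002,"dy":-0.001,"dz":0.164,"ax":0,"ay":0,"az":0.068},{"dx":-0.002,"dy":-0.001,"dz":0.192,"ax":0,"ay":0,"az":0.068},{"dx":-0.002,"dy":-0.001,"dz":0.212,"ax":0,"ay":0,"az":0.068},{"dx":-0.002,"dy":-0.001,"dz":0.223,"ax":0,"ay":0,"az":0.068},{"dx":-0.002,"dy":-0.001,"dz":0.227,"ax":0,"ay":0,"az":0.068},{"dx":-0.002,"dy":-0.001,"dz":0.227,"ax":0,"ay":0,"az":0.068}]'

```text
t: 4.53
position: [0.5157, -0.3439, 0.0364]
orientation: [-0.0, 1.0, 0.03, -0.0]
wrist_force: [-0.5, -0.6, 0.0]
gripper_width: 0.602
grasp_force: 0.0
```

```bash
python3 - <<'E'
from h import *
pose()
c=arm.camera("wrist");cv2.imwrite("pics/w3.png",c["image"][:,:,::-1])
E
```

```text
t 4.53 p [ 0.5157 -0.3439  0.0364] yaw 3.46 z [-0.  0. -1.] F [-0.51 -0.58  0.04] g 0.602 0.0 j [-0.69  0.45 -0.27  0.85 -0.    2.39]
```

View pics/w3.png

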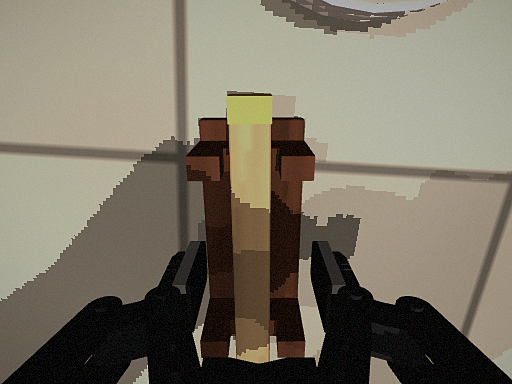

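The fingers straddle the stick (stick at about column 252, finger middle at about 259), so it sits about 3 mm off centre. I'm correcting this, then closing.

Request:
servo_tool --plan '[{"dx":0.003,"dy":-0.003,"dz":0.001,"ax":0,"ay":0,"az":-0.004},{"dx":0.003,"dy":-0.003,"dz":0.001,"ax":0,"ay":0,"az":-0.004},{"dx":0.003,"dy":-0.003,"dz":0.001,"ax":0,"ay":0,"az":-0.004}]'

```text
t: 4.83
position: [0.5203, -0.3404, 0.0369]
orientation: [0.001, 0.999, 0.033, 0.001]
wrist_force: [-0.6, -0.7, 0.5]
gripper_width: 0.599
grasp_force: 0.0
```

Request:
servo_tool --plan '[{"dx":0,"dy":0,"dz":0,"ax":0,"ay":0,"az":0},{"dx":0,"dy":0,"dz":0,"ax":0,"ay":0,"az":0},{"dx":0,"dy":0,"dz":0,"ax":0,"ay":0,"az":0},{"dx":0,"dy":0,"dz":0,"ax":0,"ay":0,"az":0},{"dx":0,"dy":0,"dz":0,"ax":0,"ay":0,"az":0},{"dx":0,"dy":0,"dz":0,"ax":0,"ay":0,"az":0},{"dx":0,"dy":0,"dz":0,"ax":0,"ay":0,"az":0},{"dx":0,"dy":0,"dz":0,"ax":0,"ay":0,"az":0}]' --jaw 0.0

```text
t: 5.5
position: [0.5195, -0.34, 0.0358]
orientation: [0.0, 0.999, 0.033, 0.0]
wrist_force: [-0.8, 0.9, 5.4]
gripper_width: 0.174
grasp_force: 59.3
```

Request:
servo_tool --plan '[{"dx":0,"dy":0,"dz":-0.01,"ax":0,"ay":0,"az":0},{"dx":0,"dy":0,"dz":-0.03,"ax":0,"ay":0,"az":0},{"dx":0,"dy":0,"dz":-0.06,"ax":0,"ay":0,"az":0},{"dx":0.002,"dy":-0.008,"dz":-0.09,"ax":0,"ay":0,"az":0},{"dx":0.01,"dy":-0.03,"dz":-0.112,"ax":0,"ay":0,"az":-0.06},{"dx":0.02,"dy":-0.062,"dz":-0.12,"ax":0,"ay":0,"az":-0.16},{"dx":0.031,"dy":-0.095,"dz":-0.12,"ax":0,"ay":0,"az":-0.27},{"dx":0.042,"dy":-0.129,"dz":-0.12,"ax":0,"ay":0,"az":-0.38},{"dx":0.053,"dy":-0.163,"dz":-0.12,"ax":0,"ay":0,"az":-0.49},{"dx":0.063,"dy":-0.195,"dz":-0.12,"ax":0,"ay":0,"az":-0.6},{"dx":0.072,"dy":-0.221,"dz":-0.12,"ax":0,"ay":0,"az":-0.71},{"dx":0.076,"dy":-0.234,"dz":-0.12,"ax":0,"ay":0,"az":-0.82}]'

```text
t: 6.5
position: [0.5794, -0.098, 0.155]
orientation: [-0.001, 0.902, 0.432, -0.0]
wrist_force: [-1.0, -0.9, -0.4]
gripper_width: 0.178
grasp_force: 58.6
```

Request:
servo_tool --plan '[{"dx":0,"dy":0,"dz":0,"ax":0,"ay":0,"az":-0.11},{"dx":0,"dy":0,"dz":0,"ax":0,"ay":0,"az":-0.22},{"dx":0,"dy":0,"dz":0,"ax":0,"ay":0,"az":-0.33},{"dx":0,"dy":0,"dz":0,"ax":0,"ay":0,"az":-0.44},{"dx":0,"dy":0,"dz":0,"ax":0,"ay":0,"az":-0.55},{"dx":0,"dy":0,"dz":0,"ax":0,"ay":0,"az":-0.66},{"dx":0,"dy":0,"dz":0,"ax":0,"ay":0,"az":-0.76},{"dx":0,"dy":0,"dz":0,"ax":0,"ay":0,"az":-0.82},{"dx":0,"dy":0,"dz":0,"ax":0,"ay":0,"az":-0.82},{"dx":0,"dy":0,"dz":0,"ax":0,"ay":0,"az":-0.82}]'

```text
t: 7.33
position: [0.5791, -0.1013, 0.155]
orientation: [-0.0, 0.658, 0.753, -0.0]
wrist_force: [0.1, 0.7, -0.8]
gripper_width: 0.178
grasp_force: 58.6
```

```bash
python3 - <<'E'
from h import *
import pickle
o,M=pose()
c=arm.camera("wrist");cv2.imwrite("pics/w4.png",c["image"][:,:,::-1]);pickle.dump(c,open("w4.pkl","wb"))
px,P=cloud(c)
h=cv2.cvtColor(c["image"],cv2.COLOR_RGB2HSV)[px[:,0],px[:,1]]
reg=(abs(P[:,0]-.56)<.07)&(P[:,1]>-.04)
cop=reg&(P[:,2]>.034)&(P[:,2]<.046)&(h[:,0]<15)&(h[:,1]>100)
print("bar top",rect(P,cop),np.median(P[cop,2]))
print("hood",rect(P,reg&(P[:,2]>.056)&(P[:,2]<.07)))
print("floor",rect(P,reg&(P[:,2]>.005)&(P[:,2]<.012)))
st=(P[:,2]>.1)&(h[:,0]>18)&(h[:,0]<38)&(h[:,1]>70)&(px[:,0]<330)
Q=P[st];T=(Q-o["position"])@M
print("stick in tool",T.min(0),T.max(0),np.median(T,0),cv2.fitLine(T[:,:2].astype(np.float32),cv2.DIST_L2,0,.01,.01).ravel(),np.polyfit(T[:,0],T[:,2],1))
E
```

```text
t 7.33 p [ 0.5791 -0.1013  0.155 ] yaw 97.63 z [-0.001  0.    -1.   ] F [ 0.06  0.68 -0.82] g 0.178 58.6 j [-0.28  0.28 -0.23  1.06 -0.    1.15]
bar top (array([0.5634, 0.0221]), array([0.0318, 0.0154]), 7.68, 1269) 0.039666709845999404
hood (array([0., 0.]), array([0., 0.]), 0.0, 0)
floor (array([0.5653, 0.0081]), array([0.0561, 0.0558]), 7.78, 4322)
stick in tool [-0.024472   -0.04609644 -0.05306335] [0.07451489 0.04809858 0.01156973] [ 0.01277999 -0.00285329 -0.0310203 ] [ 1.0796651e-01  9.9415451e-01  1.5133422e-02 -3.5767563e-04] [ 0.19680434 -0.02887542]
```

View pics/w4.png

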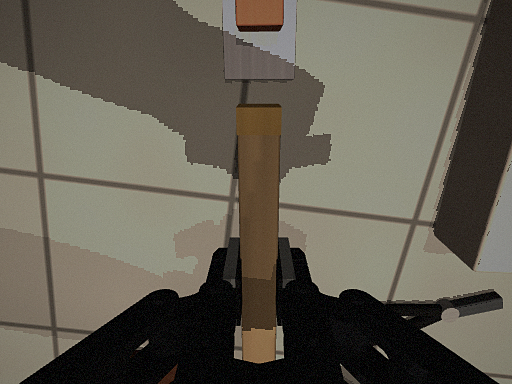

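The stick is held straight along tool x, with its tip at (259,105). The bar's rear face is at (259,28) in the same column and the floor plate starts at (259,78). The fitted gap to the bar is about 42 mm. I'm lowering and approaching to about 10 mm.

Request:
servo_tool --plan '[{"dx":0,"dy":0.001,"dz":0.02,"ax":0,"ay":0,"az":0},{"dx":0,"dy":0.001,"dz":0.05,"ax":0,"ay":0,"az":0},{"dx":0.004,"dy":0.001,"dz":0.08,"ax":0,"ay":0,"az":0},{"dx":0.01,"dy":0.001,"dz":0.104,"ax":0,"ay":0,"az":0},{"dx":0.017,"dy":0.001,"dz":0.118,"ax":0,"ay":0,"az":0},{"dx":0.024,"dy":0.001,"dz":0.124,"ax":0,"ay":0,"az":0},{"dx":0.029,"dy":0.001,"dz":0.124,"ax":0,"ay":0,"az":0},{"dx":0.032,"dy":0.001,"dz":0.124,"ax":0,"ay":0,"az":0},{"dx":0.032,"dy":0.001,"dz":0.124,"ax":0,"ay":0,"az":0},{"dx":0.032,"dy":0.001,"dz":0.124,"ax":0,"ay":0,"az":0}]'

```text
t: 8.22
position: [0.5779, -0.0698, 0.033]
orientation: [0.002, 0.658, 0.753, 0.001]
wrist_force: [0.1, -0.6, -1.0]
gripper_width: 0.173
grasp_force: 58.6
```

```bash
cat >> h.py <<'E'
O=np.array([.5613,.0374]);D=np.array([-.1357,.9907]);N=np.array([.9907,.1357])
def look(c):
    px,P=cloud(c); h=cv2.cvtColor(c["image"],cv2.COLOR_RGB2HSV)[px[:,0],px[:,1]]
    s=(P[:,:2]-O)@D; l=(P[:,:2]-O)@N
    k=(abs(l)<.012)&(P[:,2]>.035)&(P[:,2]<.046)&(h[:,0]<15)&(h[:,1]>100)&(s>-.05)
    y=(abs(l)<.006)&(P[:,2]>.03)&(P[:,2]<.06)&(h[:,0]>17)&(h[:,0]<38)&(h[:,1]>70)&(s<.06)
    q=lambda a,p: round(float(np.percentile(a,p))*1000,1) if len(a) else None
    print("bar rear s(mm)",q(s[k],.5),"width",q(l[k],1),"stick tip s",q(s[y],99.5),"tip z",q(P[y,2],50))
def gs():
    o,M=pose(); d=o["position"][:2]-O; print("TCP s %.1f lat %.1f mm  Fs %.2f"%(d@D*1e3,d@N*1e3,o["wrist_force"][:2]@D)); return o
E
python3 - <<'E'
from h import *
gs(); c=arm.camera("wrist"); look(c); cv2.imwrite("pics/w5.png",c["image"][:,:,::-1])
E
```

```text
t 8.22 p [ 0.5779 -0.0698  0.033 ] yaw 97.74 z [ 0.003 -0.001 -1.   ] F [ 0.14 -0.63 -1.03] g 0.173 58.6 j [-0.23  0.4  -0.36  0.81 -0.    1.2 ]
TCP s -108.4 lat 1.9 mm  Fs -0.65
bar rear s(mm) -48.0 width -11.8 stick tip s -34.0 tip z 38.9
```

View pics/w5.png

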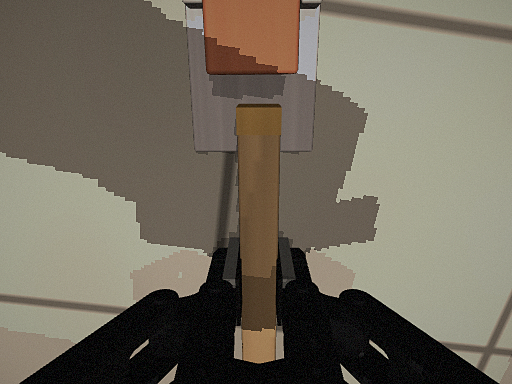

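The tip is at (259,105) and the bar's rear edge at row 72, about 12 mm ahead, with the bar's middle at column 252. So I shift 2 mm left, close the gap, then push gently through the certainly free first stretch.

Request:
servo_tool --plan '[{"dx":0.001,"dy":-0.001,"dz":0,"ax":0,"ay":0,"az":0},{"dx":0.003,"dy":-0.002,"dz":0,"ax":0,"ay":0,"az":0},{"dx":0.006,"dy":-0.002,"dz":0,"ax":0,"ay":0,"az":0},{"dx":0.008,"dy":-0.002,"dz":0,"ax":0,"ay":0,"az":0},{"dx":0.009,"dy":-0.002,"dz":0,"ax":0,"ay":0,"az":0},{"dx":0.01,"dy":-0.002,"dz":0,"ax":0,"ay":0,"az":0},{"dx":0.01,"dy":-0.002,"dz":0,"ax":0,"ay":0,"az":0}]'

```text
t: 8.85
position: [0.5729, -0.0596, 0.0312]
orientation: [-0.0, 0.658, 0.753, -0.0]
wrist_force: [-0.1, 0.1, -0.3]
gripper_width: 0.172
grasp_force: 58.6
```

Request:
servo_tool --plan '[{"dx":0.001,"dy":0,"dz":0,"ax":0,"ay":0,"az":0},{"dx":0.002,"dy":0,"dz":0,"ax":0,"ay":0,"az":0},{"dx":0.003,"dy":0,"dz":0,"ax":0,"ay":0,"az":0},{"dx":0.0045,"dy":0,"dz":0,"ax":0,"ay":0,"az":0},{"dx":0.006,"dy":0,"dz":0,"ax":0,"ay":0,"az":0},{"dx":0.0075,"dy":0,"dz":0,"ax":0,"ay":0,"az":0},{"dx":0.009,"dy":0,"dz":0,"ax":0,"ay":0,"az":0},{"dx":0.01,"dy":0,"dz":0,"ax":0,"ay":0,"az":0}]'

```text
t: 9.52
position: [0.5718, -0.0499, 0.0313]
orientation: [0.0, 0.658, 0.753, 0.0]
wrist_force: [0.9, -4.1, -0.9]
gripper_width: 0.17
grasp_force: 58.5
```

Request:
servo_tool --plan '[{"dx":0.001,"dy":0,"dz":0,"ax":0,"ay":0,"az":0},{"dx":0.0025,"dy":0,"dz":0,"ax":0,"ay":0,"az":0},{"dx":0.004,"dy":0,"dz":0,"ax":0,"ay":0,"az":0},{"dx":0.0055,"dy":0,"dz":0,"ax":0,"ay":0,"az":0},{"dx":0.007,"dy":0,"dz":0,"ax":0,"ay":0,"az":0},{"dx":0.0085,"dy":0,"dz":0,"ax":0,"ay":0,"az":0},{"dx":0.0095,"dy":0,"dz":0,"ax":0,"ay":0,"az":0},{"dx":0.01,"dy":0,"dz":0,"ax":0,"ay":0,"az":0}]'

```text
t: 10.18
position: [0.5703, -0.0398, 0.0313]
orientation: [-0.0, 0.658, 0.753, -0.0]
wrist_force: [0.4, -3.9, -0.8]
gripper_width: 0.172
grasp_force: 58.5
```

```bash
python3 - <<'E'
from h import *
gs(); c=arm.camera("wrist"); look(c); cv2.imwrite("pics/w6.png",c["image"][:,:,::-1]); gs()
E
```

```text
t 10.18 p [ 0.5703 -0.0398  0.0313] yaw 97.74 z [-0.  0. -1.] F [ 0.4  -3.87 -0.83] g 0.172 58.5 j [-0.18  0.38 -0.38  0.8   0.    1.25]
TCP s -77.7 lat -1.6 mm  Fs -3.89
bar rear s(mm) -47.3 width -11.7 stick tip s -4.0 tip z 37.4
t 10.23 p [ 0.5703 -0.0398  0.0313] yaw 97.74 z [-0.  0. -1.] F [-0.01 -3.28 -0.25] g 0.174 58.5 j [-0.18  0.38 -0.38  0.8   0.    1.25]
TCP s -77.7 lat -1.6 mm  Fs -3.24
```

View pics/w6.png

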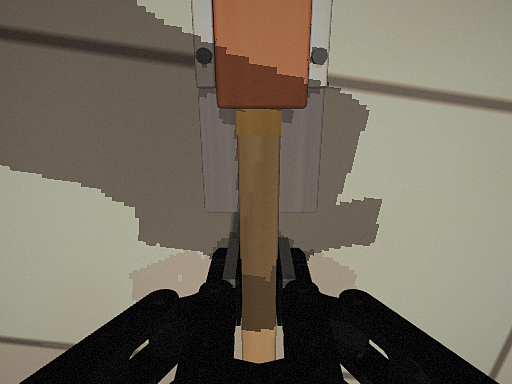

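The stick is seated flat on the bar's rear face (row 108, columns 217–308, tip centred at 259), with sliding force about 3.9 N. Before tapping near the stop, I push another 6 mm of certainly free travel and back off 0.3 mm to gauge the contact stiffness.

Request:
servo_tool --plan '[{"dx":0.0005,"dy":0,"dz":0,"ax":0,"ay":0,"az":0},{"dx":0.0015,"dy":0,"dz":0,"ax":0,"ay":0,"az":0},{"dx":0.0025,"dy":0,"dz":0,"ax":0,"ay":0,"az":0},{"dx":0.0035,"dy":0,"dz":0,"ax":0,"ay":0,"az":0},{"dx":0.0045,"dy":0,"dz":0,"ax":0,"ay":0,"az":0},{"dx":0.0055,"dy":0,"dz":0,"ax":0,"ay":0,"az":0},{"dx":0.006,"dy":0,"dz":0,"ax":0,"ay":0,"az":0},{"dx":0.006,"dy":0,"dz":0,"ax":0,"ay":0,"az":0}]'

```text
t: 10.9
position: [0.5695, -0.0339, 0.0313]
orientation: [-0.0, 0.658, 0.753, 0.0]
wrist_force: [-0.5, -2.1, -0.8]
gripper_width: 0.176
grasp_force: 58.5
```

Request:
servo_tool --plan '[{"dx":-0.0003,"dy":0,"dz":0,"ax":0,"ay":0,"az":0},{"dx":-0.0003,"dy":0,"dz":0,"ax":0,"ay":0,"az":0}]'

```text
t: 11.07
position: [0.5695, -0.0339, 0.0312]
orientation: [-0.0, 0.658, 0.753, 0.0]
wrist_force: [0.0, -1.5, -1.4]
gripper_width: 0.177
grasp_force: 58.5
```

Request:
servo_tool --plan '[{"dx":-0.0003,"dy":0,"dz":0,"ax":0,"ay":0,"az":0},{"dx":-0.0003,"dy":0,"dz":0,"ax":0,"ay":0,"az":0}]'

```text
t: 11.23
position: [0.5692, -0.034, 0.0312]
orientation: [-0.001, 0.658, 0.753, 0.0]
wrist_force: [1.1, -0.4, -0.4]
gripper_width: 0.172
grasp_force: 58.6
```

Request:
servo_tool --plan '[{"dx":0.0003,"dy":0,"dz":0,"ax":0,"ay":0,"az":0},{"dx":0.0003,"dy":0,"dz":0,"ax":0,"ay":0,"az":0}]'

```text
t: 11.4
position: [0.5693, -0.034, 0.0312]
orientation: [-0.0, 0.658, 0.753, 0.0]
wrist_force: [-1.4, -0.2, -0.7]
gripper_width: 0.171
grasp_force: 58.6
```

Request:
servo_tool --plan '[{"dx":0.0003,"dy":0,"dz":0,"ax":0,"ay":0,"az":0},{"dx":0.0003,"dy":0,"dz":0,"ax":0,"ay":0,"az":0}]'

```text
t: 11.57
position: [0.5693, -0.0339, 0.0313]
orientation: [-0.0, 0.658, 0.753, 0.0]
wrist_force: [-0.2, 0.2, -1.9]
gripper_width: 0.173
grasp_force: 58.6
```

Request:
servo_tool --plan '[{"dx":0.0005,"dy":0,"dz":0,"ax":0,"ay":0,"az":0},{"dx":0.001,"dy":0,"dz":0,"ax":0,"ay":0,"az":0},{"dx":0.001,"dy":0,"dz":0,"ax":0,"ay":0,"az":0}]'

```text
t: 11.82
position: [0.5694, -0.0338, 0.0314]
orientation: [0.001, 0.658, 0.753, -0.001]
wrist_force: [0.3, -4.2, -1.6]
gripper_width: 0.173
grasp_force: 58.6
```

Request:
servo_tool --plan '[{"dx":0.0005,"dy":0,"dz":0,"ax":0,"ay":0,"az":0},{"dx":0.001,"dy":0,"dz":0,"ax":0,"ay":0,"az":0},{"dx":0.001,"dy":0,"dz":0,"ax":0,"ay":0,"az":0}]'

```text
t: 12.07
position: [0.5695, -0.0324, 0.0314]
orientation: [0.0, 0.658, 0.753, -0.0]
wrist_force: [0.9, -3.7, -1.8]
gripper_width: 0.17
grasp_force: 58.6
```

Request:
servo_tool --plan '[{"dx":0.0005,"dy":0,"dz":0,"ax":0,"ay":0,"az":0},{"dx":0.001,"dy":0,"dz":0,"ax":0,"ay":0,"az":0},{"dx":0.0015,"dy":0,"dz":0,"ax":0,"ay":0,"az":0}]'

```text
t: 12.32
position: [0.5692, -0.0307, 0.0314]
orientation: [0.0, 0.658, 0.753, 0.0]
wrist_force: [0.2, -2.8, -1.5]
gripper_width: 0.174
grasp_force: 58.6
```

Contact plus arm gives roughly 4 N/mm of overrun, so 2 mm taps stay well under 20 N. I'm tapping one at a time and reading the force after each.

Request:
servo_tool --plan '[{"dx":0.0005,"dy":0,"dz":0,"ax":0,"ay":0,"az":0},{"dx":0.001,"dy":0,"dz":0,"ax":0,"ay":0,"az":0},{"dx":0.0015,"dy":0,"dz":0,"ax":0,"ay":0,"az":0},{"dx":0.002,"dy":0,"dz":0,"ax":0,"ay":0,"az":0}]'

```text
t: 12.65
position: [0.5688, -0.0286, 0.0313]
orientation: [0.0, 0.658, 0.753, 0.0]
wrist_force: [0.8, -3.6, -1.4]
gripper_width: 0.173
grasp_force: 58.5
```

Request:
servo_tool --plan '[{"dx":0.0005,"dy":0,"dz":0,"ax":0,"ay":0,"az":0},{"dx":0.001,"dy":0,"dz":0,"ax":0,"ay":0,"az":0},{"dx":0.0015,"dy":0,"dz":0,"ax":0,"ay":0,"az":0},{"dx":0.002,"dy":0,"dz":0,"ax":0,"ay":0,"az":0}]'

```text
t: 12.98
position: [0.5685, -0.0266, 0.0313]
orientation: [-0.0, 0.658, 0.753, -0.0]
wrist_force: [0.6, -3.2, -2.0]
gripper_width: 0.177
grasp_force: 58.5
```

Request:
servo_tool --plan '[{"dx":0.0005,"dy":0,"dz":0,"ax":0,"ay":0,"az":0},{"dx":0.001,"dy":0,"dz":0,"ax":0,"ay":0,"az":0},{"dx":0.0015,"dy":0,"dz":0,"ax":0,"ay":0,"az":0},{"dx":0.002,"dy":0,"dz":0,"ax":0,"ay":0,"az":0}]'

```text
t: 13.32
position: [0.5682, -0.0247, 0.0313]
orientation: [-0.0, 0.658, 0.753, -0.0]
wrist_force: [0.8, -4.9, -1.8]
gripper_width: 0.171
grasp_force: 58.5
```

Request:
servo_tool --plan '[{"dx":0.0005,"dy":0,"dz":0,"ax":0,"ay":0,"az":0},{"dx":0.001,"dy":0,"dz":0,"ax":0,"ay":0,"az":0},{"dx":0.0015,"dy":0,"dz":0,"ax":0,"ay":0,"az":0},{"dx":0.002,"dy":0,"dz":0,"ax":0,"ay":0,"az":0}]'

```text
t: 13.65
position: [0.5679, -0.0227, 0.0313]
orientation: [-0.0, 0.658, 0.753, -0.0]
wrist_force: [0.6, -4.1, -0.6]
gripper_width: 0.17
grasp_force: 58.6
```

Request:
servo_tool --plan '[{"dx":0.0005,"dy":0,"dz":0,"ax":0,"ay":0,"az":0},{"dx":0.001,"dy":0,"dz":0,"ax":0,"ay":0,"az":0},{"dx":0.0015,"dy":0,"dz":0,"ax":0,"ay":0,"az":0},{"dx":0.002,"dy":0,"dz":0,"ax":0,"ay":0,"az":0}]'

```text
t: 13.98
position: [0.5677, -0.0207, 0.0313]
orientation: [0.0, 0.658, 0.753, -0.0]
wrist_force: [1.2, -5.0, -0.1]
gripper_width: 0.177
grasp_force: 58.6
```

Request:
servo_tool --plan '[{"dx":0.0005,"dy":0,"dz":0,"ax":0,"ay":0,"az":0},{"dx":0.001,"dy":0,"dz":0,"ax":0,"ay":0,"az":0},{"dx":0.0015,"dy":0,"dz":0,"ax":0,"ay":0,"az":0},{"dx":0.002,"dy":0,"dz":0,"ax":0,"ay":0,"az":0}]'

```text
t: 14.32
position: [0.5674, -0.0187, 0.0313]
orientation: [-0.0, 0.658, 0.753, -0.0]
wrist_force: [1.0, -3.1, -0.7]
gripper_width: 0.173
grasp_force: 58.6
```

Request:
servo_tool --plan '[{"dx":0.0005,"dy":0,"dz":0,"ax":0,"ay":0,"az":0},{"dx":0.001,"dy":0,"dz":0,"ax":0,"ay":0,"az":0},{"dx":0.0015,"dy":0,"dz":0,"ax":0,"ay":0,"az":0},{"dx":0.002,"dy":0,"dz":0,"ax":0,"ay":0,"az":0}]'

```text
t: 14.65
position: [0.5671, -0.0167, 0.0313]
orientation: [0.0, 0.658, 0.753, -0.0]
wrist_force: [-0.6, -3.3, -0.2]
gripper_width: 0.175
grasp_force: 58.6
```

Request:
servo_tool --plan '[{"dx":0.0005,"dy":0,"dz":0,"ax":0,"ay":0,"az":0},{"dx":0.001,"dy":0,"dz":0,"ax":0,"ay":0,"az":0},{"dx":0.0015,"dy":0,"dz":0,"ax":0,"ay":0,"az":0},{"dx":0.002,"dy":0,"dz":0,"ax":0,"ay":0,"az":0}]'

```text
t: 14.98
position: [0.5669, -0.0148, 0.0313]
orientation: [0.0, 0.658, 0.753, -0.0]
wrist_force: [0.1, -4.0, -0.8]
gripper_width: 0.174
grasp_force: 58.6
```

Request:
servo_tool --plan '[{"dx":0.0005,"dy":0,"dz":0,"ax":0,"ay":0,"az":0},{"dx":0.001,"dy":0,"dz":0,"ax":0,"ay":0,"az":0},{"dx":0.0015,"dy":0,"dz":0,"ax":0,"ay":0,"az":0},{"dx":0.002,"dy":0,"dz":0,"ax":0,"ay":0,"az":0}]'

```text
t: 15.32
position: [0.5667, -0.0129, 0.0313]
orientation: [0.0, 0.658, 0.753, -0.0]
wrist_force: [0.0, -4.4, -1.6]
gripper_width: 0.177
grasp_force: 58.6
```

Request:
servo_tool --plan '[{"dx":0.0005,"dy":0,"dz":0,"ax":0,"ay":0,"az":0},{"dx":0.001,"dy":0,"dz":0,"ax":0,"ay":0,"az":0},{"dx":0.0015,"dy":0,"dz":0,"ax":0,"ay":0,"az":0},{"dx":0.002,"dy":0,"dz":0,"ax":0,"ay":0,"az":0}]'

```text
t: 15.65
position: [0.5666, -0.0122, 0.0315]
orientation: [0.001, 0.658, 0.753, -0.001]
wrist_force: [-0.4, -9.8, -0.4]
gripper_width: 0.174
grasp_force: 58.6
```

Force rose to 9.8 N and the travel stalled, so this looks like the shoulder. I'm making a small confirming press.

Request:
servo_tool --plan '[{"dx":0.0003,"dy":0,"dz":0,"ax":0,"ay":0,"az":0},{"dx":0.0006,"dy":0,"dz":0,"ax":0,"ay":0,"az":0},{"dx":0.0006,"dy":0,"dz":0,"ax":0,"ay":0,"az":0}]'

```text
t: 15.9
position: [0.5666, -0.0122, 0.0316]
orientation: [0.002, 0.658, 0.753, -0.002]
wrist_force: [-0.4, -10.0, 0.3]
gripper_width: 0.171
grasp_force: 58.6
```

Request:
servo_tool --plan '[{"dx":0.0003,"dy":0,"dz":0,"ax":0,"ay":0,"az":0},{"dx":0.0006,"dy":0,"dz":0,"ax":0,"ay":0,"az":0},{"dx":0.0006,"dy":0,"dz":0,"ax":0,"ay":0,"az":0}]'

```text
t: 16.15
position: [0.5666, -0.0121, 0.0316]
orientation: [0.002, 0.658, 0.753, -0.002]
wrist_force: [0.7, -11.4, -1.0]
gripper_width: 0.177
grasp_force: 58.6
```

```bash
python3 - <<'E'
from h import *
gs(); c=arm.camera("wrist"); cv2.imwrite("pics/w7.png",c["image"][:,:,::-1]); gs()
E
```

```text
t 16.15 p [ 0.5666 -0.0121  0.0316] yaw 97.67 z [ 0.    -0.006 -1.   ] F [  0.69 -11.45  -1.05] g 0.177 58.6 j [-0.13  0.38 -0.4   0.8  -0.01  1.3 ]
TCP s -49.8 lat -1.5 mm  Fs -11.44
t 16.2 p [ 0.5666 -0.0122  0.0316] yaw 97.67 z [ 0.    -0.006 -1.   ] F [  0.66 -10.66  -0.94] g 0.172 58.6 j [-0.13  0.38 -0.4   0.8  -0.01  1.3 ]
TCP s -49.8 lat -1.5 mm  Fs -10.65
```

View pics/w7.png

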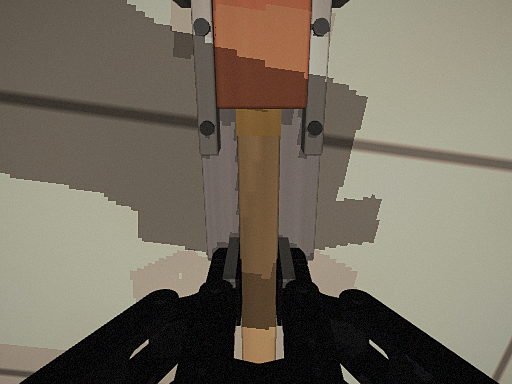

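The bar sits square between the rails (rear edge at row 108, level). It takes about 11 N without moving, which is more than friction plus the pin, so it is on the shoulder. I'm backing off straight, lifting and heading back to the cradle.

Request:
servo_tool --plan '[{"dx":-0.003,"dy":0,"dz":0,"ax":0,"ay":0,"az":0},{"dx":-0.008,"dy":0,"dz":0,"ax":0,"ay":0,"az":0},{"dx":-0.018,"dy":0,"dz":0,"ax":0,"ay":0,"az":0},{"dx":-0.032,"dy":0,"dz":-0.003,"ax":0,"ay":0,"az":0},{"dx":-0.046,"dy":0,"dz":-0.015,"ax":0,"ay":0,"az":0},{"dx":-0.056,"dy":0,"dz":-0.035,"ax":0,"ay":0,"az":0},{"dx":-0.06,"dy":0,"dz":-0.06,"ax":0,"ay":0,"az":0},{"dx":-0.06,"dy":0,"dz":-0.09,"ax":0,"ay":0,"az":0},{"dx":-0.06,"dy":0,"dz":-0.112,"ax":0,"ay":0,"az":0},{"dx":-0.06,"dy":0,"dz":-0.124,"ax":0,"ay":0,"az":0}]'

```text
t: 17.03
position: [0.5762, -0.0703, 0.1589]
orientation: [0.002, 0.658, 0.753, 0.002]
wrist_force: [0.8, -0.6, -1.3]
gripper_width: 0.174
grasp_force: 58.6
```

Request:
servo_tool --plan '[{"dx":-0.01,"dy":-0.003,"dz":0,"ax":0,"ay":0,"az":0.06},{"dx":-0.03,"dy":-0.01,"dz":0,"ax":0,"ay":0,"az":0.17},{"dx":-0.055,"dy":-0.019,"dz":0,"ax":0,"ay":0,"az":0.28},{"dx":-0.082,"dy":-0.028,"dz":0,"ax":0,"ay":0,"az":0.39},{"dx":-0.11,"dy":-0.038,"dz":0,"ax":0,"ay":0,"az":0.5},{"dx":-0.138,"dy":-0.048,"dz":0,"ax":0,"ay":0,"az":0.61},{"dx":-0.166,"dy":-0.058,"dz":0,"ax":0,"ay":0,"az":0.72},{"dx":-0.194,"dy":-0.067,"dz":0,"ax":0,"ay":0,"az":0.83},{"dx":-0.22,"dy":-0.076,"dz":0,"ax":0,"ay":0,"az":0.94},{"dx":-0.242,"dy":-0.084,"dz":0,"ax":0,"ay":0,"az":1.05},{"dx":-0.256,"dy":-0.089,"dz":0,"ax":0,"ay":0,"az":1.16},{"dx":-0.262,"dy":-0.091,"dz":0,"ax":0,"ay":0,"az":1.27}]'

```text
t: 18.03
position: [0.5183, -0.3435, 0.1545]
orientation: [-0.0, 0.977, 0.212, -0.0]
wrist_force: [0.8, 0.0, -0.2]
gripper_width: 0.173
grasp_force: 58.6
```

Request:
servo_tool --plan '[{"dx":0,"dy":0,"dz":0,"ax":0,"ay":0,"az":0.11},{"dx":0,"dy":0,"dz":0,"ax":0,"ay":0,"az":0.22},{"dx":0,"dy":0,"dz":0,"ax":0,"ay":0,"az":0.31},{"dx":0,"dy":0,"dz":0,"ax":0,"ay":0,"az":0.37},{"dx":0,"dy":0,"dz":0,"ax":0,"ay":0,"az":0.37},{"dx":0,"dy":0,"dz":0,"ax":0,"ay":0,"az":0.37},{"dx":0,"dy":0,"dz":0,"ax":0,"ay":0,"az":0.37}]'

```text
t: 18.62
position: [0.5191, -0.3409, 0.1549]
orientation: [-0.0, 0.999, 0.034, -0.0]
wrist_force: [0.8, -0.5, -1.0]
gripper_width: 0.174
grasp_force: 58.6
```

```bash
python3 - <<'E'
from h import *
import pickle
o,M=pose()
d=np.array([.5195,-.340,.0358])-o["position"]; print("tool shift to grip pose",(M.T@d).round(4))
c=arm.camera("wrist"); cv2.imwrite("pics/w8.png",c["image"][:,:,::-1])
px,P=cloud(c); reg=(abs(P[:,0]-.52)<.08)&(abs(P[:,1]+.343)<.06)
print("base",rect(P,reg&(P[:,2]>.004)&(P[:,2]<.012)),"uprights",rect(P,reg&(P[:,2]>.034)&(P[:,2]<.044)))
t=arm.camera("top"); px,P=cloud(t); h=cv2.cvtColor(t["image"],cv2.COLOR_RGB2HSV)[px[:,0],px[:,1]]
m=(P[:,2]>.034)&(P[:,2]<.046)&(h[:,0]<15)&(h[:,1]>100)&(abs(P[:,0]-.56)<.04)&(abs(P[:,1]-.05)<.08)
print("bar",rect(P,m))
E
```

```text
t 18.62 p [ 0.5191 -0.3409  0.1549] yaw 3.84 z [-0.     0.001 -1.   ] F [ 0.82 -0.46 -1.01] g 0.174 58.6 j [-0.69  0.33 -0.16  1.08  0.    2.39]
tool shift to grip pose [ 0.0005 -0.0008  0.1191]
base (array([ 0.5304, -0.339 ]), array([0.1007, 0.0501]), 3.81, 1479) uprights (array([ 0.5224, -0.3396]), array([0.0969, 0.0501]), 3.66, 526)
bar (array([0.5545, 0.0776]), array([0.0293, 0.0347]), 6.93, 109)
```

View pics/w8.png

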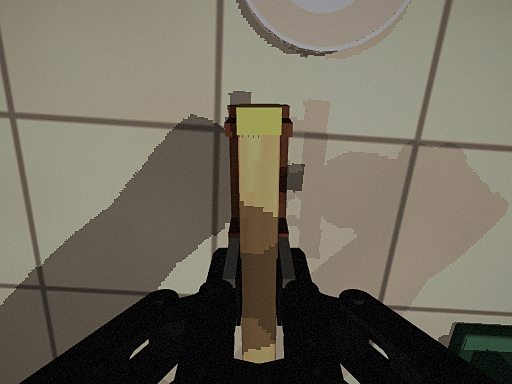

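The stick lies over the cradle, parallel to it (tip at (259,120), uprights from 225 to 292). I'm lowering to just above the notches, then checking.

Request:
servo_tool --plan '[{"dx":0.001,"dy":-0.001,"dz":0.015,"ax":0,"ay":0,"az":0},{"dx":0.001,"dy":-0.001,"dz":0.04,"ax":0,"ay":0,"az":0},{"dx":0.001,"dy":-0.001,"dz":0.065,"ax":0,"ay":0,"az":0},{"dx":0.001,"dy":-0.001,"dz":0.083,"ax":0,"ay":0,"az":0},{"dx":0.001,"dy":-0.001,"dz":0.092,"ax":0,"ay":0,"az":0},{"dx":0.001,"dy":-0.001,"dz":0.095,"ax":0,"ay":0,"az":0},{"dx":0.001,"dy":-0.001,"dz":0.095,"ax":0,"ay":0,"az":0},{"dx":0.001,"dy":-0.001,"dz":0.095,"ax":0,"ay":0,"az":0},{"dx":0.001,"dy":-0.001,"dz":0.095,"ax":0,"ay":0,"az":0}]'

```text
t: 19.47
position: [0.5214, -0.3408, 0.062]
orientation: [0.001, 0.999, 0.033, 0.001]
wrist_force: [0.5, -0.2, 0.0]
gripper_width: 0.174
grasp_force: 58.6
```

Request:
servo_tool --plan '[{"dx":-0.001,"dy":-0.0005,"dz":0.006,"ax":0,"ay":0,"az":0},{"dx":-0.001,"dy":-0.0005,"dz":0.013,"ax":0,"ay":0,"az":0},{"dx":-0.001,"dy":-0.0005,"dz":0.019,"ax":0,"ay":0,"az":0},{"dx":-0.001,"dy":-0.0005,"dz":0.023,"ax":0,"ay":0,"az":0},{"dx":-0.001,"dy":-0.0005,"dz":0.025,"ax":0,"ay":0,"az":0},{"dx":-0.001,"dy":-0.0005,"dz":0.0255,"ax":0,"ay":0,"az":0},{"dx":-0.001,"dy":-0.0005,"dz":0.0255,"ax":0,"ay":0,"az":0},{"dx":-0.001,"dy":-0.0005,"dz":0.0255,"ax":0,"ay":0,"az":0}]'

```text
t: 20.13
position: [0.5187, -0.3391, 0.0358]
orientation: [-0.0, 0.999, 0.033, -0.001]
wrist_force: [-3.5, 1.6, 8.9]
gripper_width: 0.173
grasp_force: 60.1
```

The stick is seated (8.9 N upward at the original grip height). I'm releasing and rising.

Request:
servo_tool --plan '[{"dx":0,"dy":0,"dz":0,"ax":0,"ay":0,"az":0},{"dx":0,"dy":0,"dz":0,"ax":0,"ay":0,"az":0},{"dx":0,"dy":0,"dz":0,"ax":0,"ay":0,"az":0},{"dx":0,"dy":0,"dz":0,"ax":0,"ay":0,"az":0},{"dx":0,"dy":0,"dz":0,"ax":0,"ay":0,"az":0},{"dx":0,"dy":0,"dz":0,"ax":0,"ay":0,"az":0}]' --jaw 0.55

```text
t: 20.63
position: [0.5192, -0.3394, 0.0345]
orientation: [-0.0, 0.999, 0.033, -0.0]
wrist_force: [-0.1, -0.1, 0.3]
gripper_width: 0.55
grasp_force: 0.0
```

Request:
servo_tool --plan '[{"dx":0,"dy":0,"dz":-0.01,"ax":0,"ay":0,"az":0},{"dx":0,"dy":0,"dz":-0.03,"ax":0,"ay":0,"az":0},{"dx":0,"dy":0,"dz":-0.06,"ax":0,"ay":0,"az":0},{"dx":0,"dy":0,"dz":-0.095,"ax":0,"ay":0,"az":0},{"dx":0,"dy":0,"dz":-0.13,"ax":0,"ay":0,"az":0},{"dx":0,"dy":0,"dz":-0.165,"ax":0,"ay":0,"az":0},{"dx":0,"dy":0,"dz":-0.195,"ax":0,"ay":0,"az":0},{"dx":0,"dy":0,"dz":-0.215,"ax":0,"ay":0,"az":0},{"dx":0,"dy":0,"dz":-0.22,"ax":0,"ay":0,"az":0},{"dx":0,"dy":0,"dz":-0.22,"ax":0,"ay":0,"az":0}]'

```text
t: 21.47
position: [0.5203, -0.3403, 0.2577]
orientation: [0.002, 0.999, 0.033, 0.002]
wrist_force: [0.4, -0.7, -0.4]
gripper_width: 0.55
grasp_force: 0.0
```

```bash
python3 - <<'E'
from h import *
pose(); c=arm.camera("wrist"); t=arm.camera("top")
px,P=cloud(c);h=cv2.cvtColor(c["image"],cv2.COLOR_RGB2HSV)[px[:,0],px[:,1]]
m=(P[:,0]<.605)&(P[:,0]>.43)&(abs(P[:,1]+.343)<.03)&(P[:,2]>.036)&(P[:,2]<.06)&(h[:,0]>18)&(h[:,0]<38)&(h[:,1]>70)
print(rect(P,m),np.percentile(P[m,2],[5,50,95]))
a=c["image"]; b=cv2.resize(t["image"][190:240,180:300],None,fx=4,fy=4)[:, :512] 
cv2.imwrite("pics/end.png",np.vstack([a,cv2.copyMakeBorder(b,0,0,0,512-b.shape[1],cv2.BORDER_CONSTANT)])[:600,:,::-1])
E
```

```text
t 21.47 p [ 0.5203 -0.3403  0.2577] yaw 3.77 z [ 0.004 -0.003 -1.   ] F [ 0.35 -0.65 -0.44] g 0.55 0.0 j [-0.68  0.26 -0.02  1.28  0.    2.39]
(array([ 0.5172, -0.3414]), array([0.1501, 0.0271]), 3.42, 1382) [0.04043094 0.04170296 0.04294759]
```

View pics/end.png

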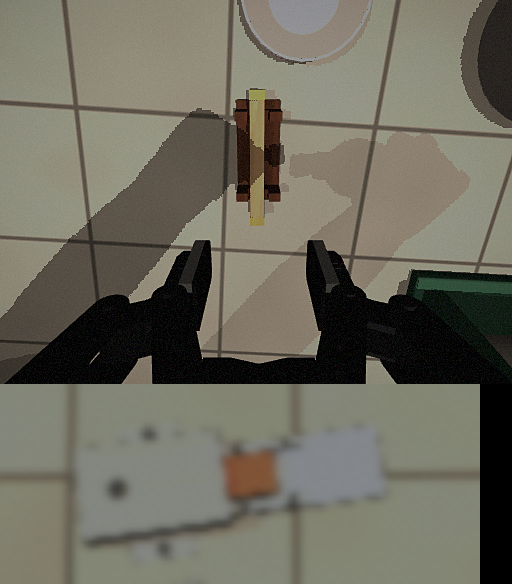

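The stick lies level in both notches (column 258, top at 41.7 mm), and the bar stands square in the guide, about 35 mm out of the hood. I'm handing in.

```bash
python3 -c "
from plant import arm
print(arm.finish_job())"
```

```text
the job is handed in; nothing more can be done
None
```

I tapped the copper bar home until it stalled under an 11 N push, more than friction plus the pin, so it is against the shoulder; the stick is back level in its cradle, and I handed the job in at about 21.6 s without being shown a verdict.

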